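Park the ECG limb clamps in their colour-coded dock

TASK

The ECG is finished: put away the red, yellow and green limb clamps that lie at the front left of the worktop, each in the dock's bay of its own colour. Slide each one in flat and jaws first until it is fully home against the back wall, handles sticking out at the front like those of the black clamp already parked there. Leave the black clamp, the bottle, the pen and the tape roll where they are.

Things in the scene. Friction and masses are not known exactly. Their poses are not given: they have to be found in the camera images.
- dock_base: fixed grey base plate of the clamp dock, 112 (x, front to back) x 296 (y) x 10 mm, carrying four coloured hoods 70 mm apart along its y, with low rims at its ends and back; origin at the centre of its underside on the worktop; its -x side is the open front, where it runs 46 mm beyond the hoods' mouths. (The green and the black clamp at the back by the wall are spares, no part of the job)
- red_bay: red plastic hood on the dock base: a pigeonhole open only at its front (-x), inside 42 wide (y) x 46 high (z) x 55 mm deep (x), walls 3.5 mm, roof top 60 mm above the worktop; lips flared 4 mm. Origin on its floor (the base plate's top, 10 mm above the worktop), mid-bay: mouth at x = -27.5, back wall at x = +27.5 mm. The order of colours changes
- red_bay_mouth (a point): middle of the red bay's mouth at floor level; x into the bay, z up (same axes as the bay)
- yellow_bay: yellow plastic hood on the dock base: a pigeonhole open only at its front (-x), inside 42 wide (y) x 46 high (z) x 55 mm deep (x), walls 3.5 mm, roof top 60 mm above the worktop; lips flared 4 mm. Origin on its floor (the base plate's top, 10 mm above the worktop), mid-bay: mouth at x = -27.5, back wall at x = +27.5 mm. The order of colours changes
- yellow_bay_mouth (a point): middle of the yellow bay's mouth at floor level; x into the bay, z up (same axes as the bay)
- green_bay: green plastic hood on the dock base: a pigeonhole open only at its front (-x), inside 42 wide (y) x 46 high (z) x 55 mm deep (x), walls 3.5 mm, roof top 60 mm above the worktop; lips flared 4 mm. Origin on its floor (the base plate's top, 10 mm above the worktop), mid-bay: mouth at x = -27.5, back wall at x = +27.5 mm. The order of colours changes
- green_bay_mouth (a point): middle of the green bay's mouth at floor level; x into the bay, z up (same axes as the bay)
- black_bay: black plastic hood on the dock base: a pigeonhole open only at its front (-x), inside 42 wide (y) x 46 high (z) x 55 mm deep (x), walls 3.5 mm, roof top 60 mm above the worktop; lips flared 4 mm. Origin on its floor (the base plate's top, 10 mm above the worktop), mid-bay: mouth at x = -27.5, back wall at x = +27.5 mm. The order of colours changes
- black_bay_mouth (a point): middle of the black bay's mouth at floor level; x into the bay, z up (same axes as the bay)
- red_clamp: red ECG limb clamp like a big flat clothes peg, 28 wide (x) x 93 long (y) x 37 mm high (z), 0.045 kg, rigid here; starts lying flat on the worktop, handles towards the robot. Origin at the centre of its underside, z up; jaws at -y; two handle blades at y = +12 to +46 mm, z = 1 to 31 mm: grasp across them (along x, 28 mm) from above
- red_clamp_jaws (a point): tip of the red clamp's jaws, at its underside (y = -46 mm); same axes as the clamp
- yellow_clamp: yellow ECG limb clamp like a big flat clothes peg, 28 wide (x) x 93 long (y) x 37 mm high (z), 0.045 kg, rigid here; starts lying flat on the worktop, handles towards the robot. Origin at the centre of its underside, z up; jaws at -y; two handle blades at y = +12 to +46 mm, z = 1 to 31 mm: grasp across them (along x, 28 mm) from above
- yellow_clamp_jaws (a point): tip of the yellow clamp's jaws, at its underside (y = -46 mm); same axes as the clamp
- green_clamp: green ECG limb clamp like a big flat clothes peg, 28 wide (x) x 93 long (y) x 37 mm high (z), 0.045 kg, rigid here; starts lying flat on the worktop, handles towards the robot. Origin at the centre of its underside, z up; jaws at -y; two handle blades at y = +12 to +46 mm, z = 1 to 31 mm: grasp across them (along x, 28 mm) from above
- green_clamp_jaws (a point): tip of the green clamp's jaws, at its underside (y = -46 mm); same axes as the clamp
- black_clamp: black ECG limb clamp like a big flat clothes peg, 28 wide (x) x 93 long (y) x 37 mm high (z), 0.045 kg, rigid here; already parked in the black bay. Origin at the centre of its underside, z up; jaws at -y; two handle blades at y = +12 to +46 mm, z = 1 to 31 mm: grasp across them (along x, 28 mm) from above
- black_clamp_jaws (a point): tip of the black clamp's jaws, at its underside (y = -46 mm); same axes as the clamp
- red_clamp_handles (a point): middle of the red clamp's handles, where to grasp (y = +30 mm, z = 16 mm)
- yellow_clamp_handles (a point): middle of the yellow clamp's handles, where to grasp (y = +30 mm, z = 16 mm)
- green_clamp_handles (a point): middle of the green clamp's handles, where to grasp (y = +30 mm, z = 16 mm)
- black_clamp_handles (a point): middle of the black clamp's handles, where to grasp (y = +30 mm, z = 16 mm)
- alcohol_bottle: small white bottle with a blue cap, 41 mm diameter, 92 mm high; bystander; origin at the centre of its underside
- pen_red: pen with a red cap, 9 x 143 x 10 mm; bystander; origin at the middle of its underside, long along its y
- paper_tape: white roll of tape lying flat, 50 mm diameter, 26 mm high; bystander; origin at the centre of its underside

How it is judged (in metres and radians):
At the end, for the whole second after the job is handed in: Red, yellow and green clamps at rest, flat (within 0.12 rad) on the floor of the bay of their own colour, jaw tips at least 43 mm inside the 55 mm deep bay, handles outside; black clamp shifted under 15 mm, bottle, pen and tape roll under 30 mm, bottle standing (x of red_clamp_jaws in the frame of red_bay_mouth between 0.043 and 0.06 m and y of red_clamp_jaws in the frame of red_bay_mouth between -0.021 and 0.021 m and z of red_clamp_jaws in the frame of red_bay_mouth between -0.004 and 0.008 m and x of red_clamp_handles in the frame of red_bay_mouth below -0.01 m and angle between each of red_clamp, yellow_clamp, green_clamp's own z axis and vertical below 0.12 rad and linear speed of each of red_clamp, yellow_clamp, green_clamp below 0.02 m/s and x of yellow_clamp_jaws in the frame of yellow_bay_mouth between 0.043 and 0.06 m and y of yellow_clamp_jaws in the frame of yellow_bay_mouth between -0.021 and 0.021 m and z of yellow_clamp_jaws in the frame of yellow_bay_mouth between -0.004 and 0.008 m and x of yellow_clamp_handles in the frame of yellow_bay_mouth below -0.01 m and x of green_clamp_jaws in the frame of green_bay_mouth between 0.043 and 0.06 m and y of green_clamp_jaws in the frame of green_bay_mouth between -0.021 and 0.021 m and z of green_clamp_jaws in the frame of green_bay_mouth between -0.004 and 0.008 m and x of green_clamp_handles in the frame of green_bay_mouth below -0.01 m); the robot touches nothing.
It fails at once if the parked black clamp is shifted by more than 15 mm (distance of black_clamp from where it was at the start of the episode above 0.015 m).
It fails at once if the bottle is shifted by more than 30 mm (distance of alcohol_bottle from where it was at the start of the episode above 0.03 m).
It fails at once if the pen is shifted by more than 30 mm (distance of pen_red from where it was at the start of the episode above 0.03 m).
It fails at once if the tape roll is shifted by more than 30 mm (distance of paper_tape from where it was at the start of the episode above 0.03 m).
It fails at once if the bottle is knocked over (angle between alcohol_bottle's own z axis and vertical above 0.5 rad).
It also fails if it takes over 70 s, if anything falls off the work surface, if the arm or the gripper's body presses on something with over 40 N, if the wrist force passes 120 N, or if a joint passes its speed limit or range.

ROBOT

A 6-joint arm with a two-finger parallel gripper is mounted at the origin on a cart in front of the work surface, level with it; the furniture and walls round the work are solid. World frame = base frame: x ahead of the robot, y to its left, z up, the work surface at z = 0. Lengths are in mm, angles in rad, forces in N, time in s.
With the tool pointing down it reaches from about 275 to 750 mm from the base axis. Payload 10.2 kg.
Tool frame: the origin (TCP) lies midway between the tips of the shut fingers; the grasp point (between the pads) lies 19 mm behind it; z points along the fingers, y is the line along which they close (so a half turn about z gives the same grasp; the last joint's range is limited). The gripper opens to 85 mm and grips with 20 to 120 N. Pads are 22 mm wide; open, the fingers measure 114 mm over their backs; the gripper's body (76 mm by 85 mm) begins 54 mm behind the grasp point. The pads swing forward as they close: fully open they stand 13 mm farther back than shut.
Start: joints at [-1.355, 0.313, 1.498, -0, 1.331, -0.223], TCP at [223.037, -475.274, 231.294] pointing down, gripper open.
Joint ranges: [-2.94, 2.94], [-0.97, 2.17], [0.19, 2.56], [-1.23, 4.37], [0.02, 3.11], [-2.88, 2.88]. Speed limits (rad/s): [2.39, 2.39, 3.01, 3.14, 3.14, 3.14].

INTERFACE

Orientations are given as a unit quaternion [w, x, y, z].
In Python, from rig import ctrl, capture, camera_info gives the robot as it stands.
- The arm moves only by the tool apply_moves, never from a script. Its argument "targets" is a list of rows, each a list of 3 entries, a list of its own where there are three numbers: the finger opening in mm, from 0 to 85.4, then the shift along the world's x, y, z in mm, then the turn, a rotation vector about the world's x, y, z in degrees. In form: [[grip, [dx, dy, dz], [rx, ry, rz]], ...]. A call has 1 to 20 rows; each row is the pose to reach, as a shift and turn from the pose commanded when the call began; what a row does not reach only later rows make up. A row lasts 1/10 s, in which the tool goes at most 50 mm and 8.59 degrees, less where a joint would pass 70% of its speed; a pose out of reach is approached as far as the arm can. A call with a gripper value outside its range is refused whole. The fingers move at their own pace and stop on an object; "squeeze" is the grip in N (left out, the last holds). Time passes only in rows, so rows that repeat a pose let the fingers close. It gives the time, the measured TCP pose, the force, the opening and the grip force at its end, in the units of the state.
- ctrl.sense(): the state, without advancing time (a new reading comes with each control period).
- capture(name): name is "scene" or "top" or "wrist"; returns (picture, depth): 420x560x3 uint8, blue, green, red; 420x560 float32, mm along the optical axis (not along the pixel's ray), 0 where there is no reading.
- camera_info(name): a dict with "vfov" (degrees; the focal length in pixels is half the picture's height over the tangent of half this angle, whatever the lens; pixels are square), "cx", "cy" (the principal point, pixels), "extrinsics" (4x4, takes a point from camera to world coordinates). Camera axes: x right, y down, z forward; pixel columns grow to the right and rows downward; lengths in mm; the calibration is good to about 2 mm. A picture is of the moment at which its call begins: read the wrist's pose just before it. camera_info takes no time and is no camera call; for the wrist camera it gives the pose at the moment of the call.
- ctrl.finish_job(): hands the job in; it is judged then, once.
The state is a dict: "time_s": time; "joints": joint angles; "dq": joint speeds; "tau": joint torques, N m; "eef_pos": TCP position; "ee_rot": TCP orientation; "force": force on the tool from outside, world axes, zero at the start; "wrist_torque": the same for the moment, N m; "grip_width": opening from 0.0 (shut) to 1.0 (fully open); "grip_force": force on a finger pad.
Only numpy, scipy, OpenCV 4.12 (cv2) and the standard library are available. Lean on these libraries where they do the work, as an engineer would, in place of code of your own. Each camera call takes 0.05 s, during which the arm holds its last target. There are 200 camera calls.

## Working session

There is one attempt and no reset: what is moved stays moved. The work goes in short steps, Python scripts to look and compute and a tool call to move; the robot and the scene stay as the last step left them, time stands still between calls to the robot, and variables do not carry over. Pictures are saved under pics/ and viewed, at most 10 in all, crops included, and the job is handed in when it is done.

Besides the shell and the picture viewer there is one more tool, called after "Request:" in YAML: its name, and indented under it one key for each argument. apply_moves: Moves the arm, as the interface text tells. Its arguments: {"type":"object","properties":{"targets":{"type":"array","items":{"type":"array"}},"squeeze":{"type":"number"}},"required":["targets"]}

```bash
mkdir -p pics; cat > h.py <<'E'
import numpy as np, cv2
from rig import ctrl, capture, camera_info
def look(name,save=None):
    info=camera_info(name); im,d=capture(name)
    if save: cv2.imwrite('pics/'+save,im)
    return im,d,info
def pts(u,v,d,info):
    f=210/np.tan(np.radians(info['vfov'])/2)
    c=np.stack([(u-info['cx'])/f*d,(v-info['cy'])/f*d,d,np.ones_like(d)],-1)
    return (c@np.array(info['extrinsics']).T)[...,:3]
def cloud(d,info):
    v,u=np.mgrid[:d.shape[0],:d.shape[1]].astype(float)
    return pts(u,v,d.astype(float),info)
E
python3 - <<'E'
from h import *
print(ctrl.sense())
for n in('scene','top'):
    im,d,i=look(n,n+'0.png'); print(n,i,(d>0).mean()); np.savez(n+'0.npz',im=im,d=d)
E
```

```text
{'time_s': 0.0, 'joints': array([-1.35541563e+00,  3.13440816e-01,  1.49843252e+00, -2.94767644e-05,
        1.33099178e+00, -2.23417668e-01]), 'dq': array([ 2.18539693e-05, -3.13064716e-04, -3.02238359e-04,  1.82956354e-03,
        4.87335027e-04,  7.64357979e-04]), 'tau': array([ 1.18963326e-03, -4.12261927e+01, -2.59747195e+01, -1.19819920e-04,
        4.01067431e-03,  1.45257280e-05]), 'eef_pos': array([ 222.96518335, -475.01974229,  230.74149063]), 'ee_rot': array([-6.36281778e-04,  9.76027428e-01,  2.17646627e-01, -1.17576159e-05]), 'force': array([0.46923251, 0.22238792, 0.64474318]), 'wrist_torque': array([ 0.0534443 , -0.03011176,  0.00365418]), 'grip_force': 0.0, 'grip_width': 0.9961323367045166}
scene {'vfov': 44.330526043571474, 'cx': 282.1802177759191, 'cy': 212.09194254046173, 'extrinsics': array([[-7.71642751e-01, -4.63790364e-01,  4.35276881e-01,
        -9.24771701e+01],
       [-6.35987682e-01,  5.52551770e-01, -5.38707908e-01,
         6.88825029e+02],
       [ 9.33452585e-03, -6.92520787e-01, -7.21337526e-01,
         1.03734056e+03],
       [ 0.00000000e+00,  0.00000000e+00,  0.00000000e+00,
         1.00000000e+00]])} 0.9960246598639456
top {'vfov': 53.26542394124016, 'cx': 281.7047732998526, 'cy': 207.41353732530504, 'extrinsics': array([[-2.11744926e-02, -9.89916550e-01,  1.40060219e-01,
         3.30737332e+02],
       [-9.99688488e-01,  2.28152172e-02,  1.01189657e-02,
        -4.14844396e+01],
       [-1.32124359e-02, -1.39802325e-01, -9.90091279e-01,
         1.12459656e+03],
       [ 0.00000000e+00,  0.00000000e+00,  0.00000000e+00,
         1.00000000e+00]])} 0.9959736394557823
```

View pics/top0.png

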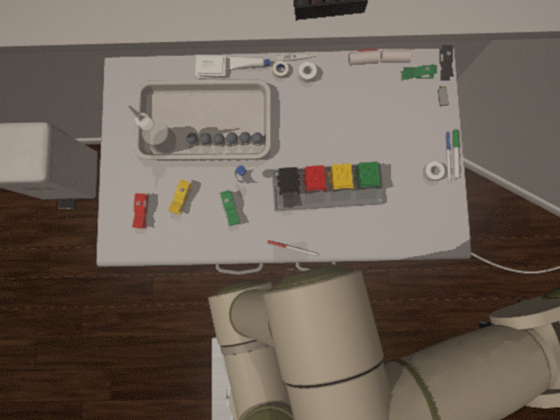

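View pics/scene0.png

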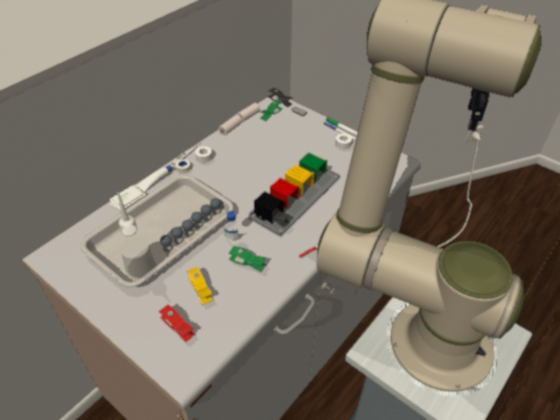

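Top view: clamps are red at (140,210), yellow at (180,197) and green at (230,207). The hoods run black (288,180), red (315,179), yellow (342,177), green (369,175). The pen is at (293,247) and the bottle at (240,173). The scene view agrees on this order.

```bash
cat > seg.py <<'E'
from h import *
R={'red':((0,8),(172,180)),'yellow':((18,34),),'green':((50,85),)}
def mask(im,c,s=110,v=50):
    h=cv2.cvtColor(im,cv2.COLOR_BGR2HSV); m=np.zeros(im.shape[:2],np.uint8)
    for a,b in R[c]: m|=cv2.inRange(h,(a,s,v),(b,255,255))
    return m
def comps(im,d,info,c,minA=60):
    m=mask(im,c); n,l,st,ce=cv2.connectedComponentsWithStats(m); P=cloud(d,info); out=[]
    for k in range(1,n):
        if st[k,4]<minA: continue
        p=P[(l==k)&(d>0)]
        out.append((ce[k],st[k,4],p))
    return out
E
python3 - <<'E'
from seg import *
for n in('top','scene'):
    z=np.load(n+'0.npz'); i=camera_info(n)
    P=cloud(z['d'],i)
    for uv in ([(200,240),(400,120),(120,240)] if n=='top' else [(120,320),(320,140)]): print(n,'table',P[uv[1],uv[0]].round(1))
    for c in R:
        for ce,A,p in comps(z['im'],z['d'],i,c):
            hi=p[p[:,2]>8]
            if len(hi)<20: hi=p
            r=cv2.minAreaRect(hi[:,:2].astype(np.float32))
            print(n,c,ce.round(),A,'med',np.median(p,0).round(),'z95',np.percentile(p[:,2],[2,50,95]).round(1),'rect',np.round(r[0],1),np.round(r[1],1),round(r[2],1))
    # raised pixels in dock area (top)
    if n=='top':
        print('rows', [ (v,P[v,330].round(0).tolist()) for v in range(160,215,4)])
        print('base', [(u,P[201,u].round(0).tolist()) for u in range(268,392,6)])
        print('bottle',P[173,240],'pen',P[242,270],P[252,315])
        print('dockrow hood',[(u,P[175,u].round(0).tolist()) for u in range(272,386,5)])
E
```

```text
top table [406.7 192.5  -4.5]
top table [ 726.9 -363.6    3. ]
top table [410.8 406.1   4.5]
top red [315. 178.] 523 med [ 557. -118.   60.] z95 [12.  60.3 64.3] rect [ 557.6 -119.4] [66.4 62.2] 3.8
top red [140. 211.] 385 med [486. 347.  28.] z95 [ 2.6 28.1 34.2] rect [487.3 349.4] [27.3 90.9] 87.7
top yellow [341. 176.] 565 med [ 560. -186.   60.] z95 [10.1 59.9 63.7] rect [ 560.9 -190.7] [65.8 65.1] 3.9
top yellow [179. 197.] 384 med [520. 243.  28.] z95 [ 2.9 28.2 34. ] rect [522.3 243.3] [28.3 91.1] 68.5
top green [425.  70.] 82 med [ 860. -427.   31.] z95 [20.3 31.2 34.7] rect [ 858.  -434.7] [24.5 54.1] 3.0
top green [369. 174.] 370 med [ 564. -257.   60.] z95 [57.  60.4 63.7] rect [ 563.6 -258.5] [63.4 48.6] 3.1
rows [(160, [618.0, -166.0, 1.0]), (164, [607.0, -165.0, 1.0]), (168, [591.0, -163.0, 20.0]), (172, [331.0, -41.0, 1125.0]), (176, [570.0, -162.0, 14.0]), (180, [559.0, -162.0, 15.0]), (184, [549.0, -162.0, 11.0]), (188, [538.0, -161.0, 12.0]), (192, [528.0, -162.0, 8.0]), (196, [516.0, -161.0, 10.0]), (200, [506.0, -161.0, 9.0]), (204, [495.0, -160.0, 11.0]), (208, [
[... 1637 characters left out ...]
9.7 57.9 62.8] rect [ 554.6 -115.3] [66.3 96.2] 6.1
scene red [177. 323.] 567 med [481. 352.  27.] z95 [-0.  26.9 33.9] rect [484.5 349.7] [29.3 95.1] 86.0
scene yellow [300. 177.] 489 med [ 551. -187.   57.] z95 [ 7.9 57.2 62.6] rect [ 557.3 -192.9] [89.6 69.7] 88.1
scene yellow [200. 285.] 482 med [517. 246.  27.] z95 [-0.2 27.2 34.2] rect [521.7 242.8] [29.  97.6] 67.4
scene green [270. 110.] 133 med [ 854. -410.   25.] z95 [ 2.9 25.1 34.2] rect [ 855.8 -417.5] [31.1 98. ] 8.5
scene green [312. 163.] 319 med [ 558. -250.   59.] z95 [21.7 58.8 62.9] rect [ 560.9 -257.9] [66.2 57.3] 3.0
scene green [248. 258.] 348 med [481. 110.  27.] z95 [ 3.3 26.6 33.5] rect [485.8 108.6] [89.8 29.5] 11.9
```

```bash
python3 - <<'E'
import cv2
a=cv2.imread('pics/top0.png')[150:265,100:400]; cv2.imwrite('pics/c.png',cv2.resize(a,(780,299),interpolation=cv2.INTER_CUBIC))
E
```

```text
(no output)
```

View pics/c.png

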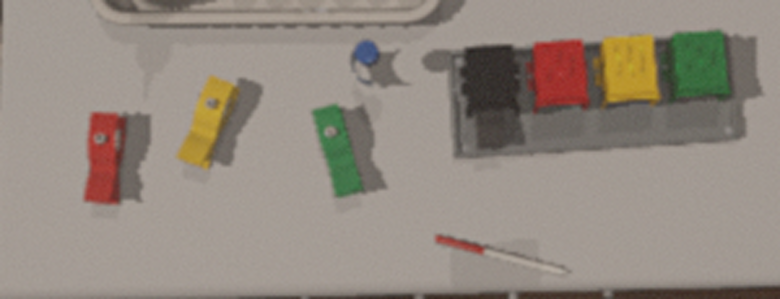

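Enlarged view: the clamps' jaws (wide rivet end) point away from the robot. The dock is turned about 3°, and the pen lies in front of it at x < 400. I'll refine with the wrist camera over the dock.

Request:
apply_moves:
  targets:
    - [60,[40,80,60],[0,0,-8]]
    - [60,[80,160,100],[0,0,-16]]
    - [60,[120,240,120],[0,0,-22]]
    - [60,[170,325,120],[0,0,-22]]
    - [60,[170,325,120],[0,0,-22]]
    - [60,[170,325,120],[0,0,-22]]
    - [60,[170,325,120],[0,0,-22]]
    - [60,[170,325,120],[0,0,-22]]
    - [60,[170,325,120],[0,0,-22]]
    - [60,[170,325,120],[0,0,-22]]
    - [60,[170,325,120],[0,0,-22]]
    - [60,[170,325,120],[0,0,-22]]
    - [60,[170,325,120],[0,0,-22]]
    - [60,[170,325,120],[0,0,-22]]
  squeeze: 50

```text
time_s: 1.5
eef_pos: [392.8, -150.8, 351.1]
ee_rot: [-0.0, 1.0, 0.027, -0.0]
force: [-0.1, 0.2, -0.1]
grip_width: 0.701
grip_force: 0.0
```

```bash
python3 - <<'E'
from seg import *
s=ctrl.sense(); print(s['time_s'],s['eef_pos'].round(1),s['ee_rot'].round(4),s['joints'].round(2),s['force'])
im,d,i=look('wrist','w1.png'); np.savez('w1.npz',im=im,d=d,**{'e':i['extrinsics']}); print(i)
P=cloud(d,i)
for c in R:
    for ce,A,p in comps(im,d,i,c,300):
        t=p[(p[:,2]>54)&(p[:,2]<66)]
        print(c,ce.round(),A,np.percentile(p[:,2],[2,50,98]).round(1))
        if len(t)>100:
            r=cv2.minAreaRect(t[:,:2].astype(np.float32)); print('  top',len(t),np.round(r[0],1),np.round(r[1],1),round(r[2],2),t[:,2].mean().round(1))
            print('  mean',t.mean(0).round(1),'x pct',np.percentile(t[:,0],[1,99]).round(1),'y pct',np.percentile(t[:,1],[1,99]).round(1))
E
```

```text
1.5 [ 392.8 -150.8  351.1] [-1.000e-04  9.996e-01  2.680e-02 -1.000e-04] [-0.65  0.01  1.54 -0.    1.58  0.87] [-0.12261395  0.23983227 -0.10304582]
{'vfov': 67.36050239388628, 'cx': 279.31929783751974, 'cy': 207.3189494096102, 'extrinsics': array([[ 5.35189154e-02, -9.59904770e-01, -2.75170054e-01,
         4.63631772e+02],
       [-9.98565527e-01, -5.18928134e-02, -1.31917874e-02,
        -1.47244356e+02],
       [-1.61648867e-03,  2.75481341e-01, -9.61305060e-01,
         4.94854469e+02],
       [ 0.00000000e+00,  0.00000000e+00,  0.00000000e+00,
         1.00000000e+00]])}
red [262.  38.] 2499 [13.4 60.8 63.7]
  top 2298 [ 556.4 -119.7] [65.1 53.4] 2.77 61.0
  mean [ 556.8 -119.7   61. ] x pct [524.3 588.2] y pct [-144.4  -95. ]
yellow [316.  39.] 2565 [13.  60.7 63.6]
  top 2300 [ 559.6 -190. ] [65.7 53.6] 2.1 60.9
  mean [ 559.8 -189.2   60.9] x pct [527.2 591.2] y pct [-214.  -165.1]
yellow [ 9. 56.] 1072 [ 3.5 10.6 34.7]
green [370.  40.] 2721 [14.2 60.4 63.5]
  top 2281 [ 562.2 -257.9] [64.  52.6] 3.05 60.7
  mean [ 562.6 -258.3   60.7] x pct [530.5 593.7] y pct [-283.3 -234.3]
green [100.  87.] 1573 [ 4.6 29.2 34.8]
```

View pics/w1.png

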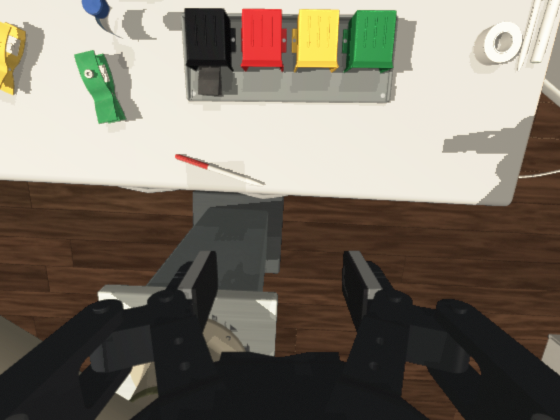

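Wrist view: hood tops are red (262,38), yellow (316,39) and green (370,40). Their fitted size is about 65×53 mm at z≈61, which matches the text, and the dock yaw is about 2.5°. Next I'll hover over the clamps.

Request:
apply_moves:
  targets:
    - [60,[10,50,0],[0,0,-6]]
    - [60,[20,100,0],[0,0,-6]]
    - [60,[30,150,0],[0,0,-6]]
    - [60,[40,200,0],[0,0,-6]]
    - [60,[40,250,0],[0,0,-6]]
    - [60,[40,300,-10],[0,0,-6]]
    - [60,[40,350,-20],[0,0,-6]]
    - [60,[40,400,-40],[0,0,-6]]
    - [60,[40,450,-50],[0,0,-6]]
    - [60,[40,450,-50],[0,0,-6]]
    - [60,[40,450,-50],[0,0,-6]]
    - [60,[40,450,-50],[0,0,-6]]
    - [60,[40,450,-50],[0,0,-6]]
    - [60,[40,450,-50],[0,0,-6]]

```text
time_s: 2.95
eef_pos: [433.5, 298.6, 301.9]
ee_rot: [-0.0, 1.0, -0.026, 0.0]
force: [0.7, -0.4, 0.3]
grip_width: 0.706
grip_force: 0.0
```

```bash
cat > clamps.py <<'E'
from seg import *
def run(save=None):
    s=ctrl.sense(); print(s['time_s'],s['eef_pos'].round(1),s['ee_rot'].round(4),s['joints'].round(2))
    im,d,i=look('wrist',save); P=cloud(d,i)
    for c in R:
        for ce,A,p in comps(im,d,i,c,500):
            t=p[(p[:,2]>5)&(p[:,2]<45)]
            if len(t)<300: continue
            # drop outliers: points whose 2D grid neighbourhood is sparse
            r=cv2.minAreaRect(t[:,:2].astype(np.float32)); w,h=r[1]; a=r[2]+(90 if h>w else 0); a=(a+90)%180-90
            print(c,ce.round(),A,'rect',np.round(r[0],1),np.round(sorted(r[1]),1),'head',round(a,1),'z',np.percentile(t[:,2],[50,98]).round(1))
            u=np.array([np.cos(np.radians(a)),np.sin(np.radians(a))]); C=np.array(r[0]); q=(t[:,:2]-C)@np.stack([u,[-u[1],u[0]]]).T
            hb=q[(q[:,0]>-44)&(q[:,0]<-14)]
            print('   handle lateral pct',np.percentile(hb[:,1],[2,98]).round(1),'along',np.percentile(q[:,0],[.5,99.5]).round(1),'handles(33 back)',(C-33*u).round(1))
E
python3 -c "
from clamps import *; run('w2.png')"
```

```text
2.95 [433.5 298.6 301.9] [-1.000e-04  9.997e-01 -2.580e-02  5.000e-04] [ 0.38  0.28  1.36 -0.    1.5   2.  ]
red [239. 132.] 1605 rect [486.9 349.4] [27.9 91.6] head -3.2 z [30.2 34.5]
   handle lateral pct [-13.   13.5] along [-44.5  45.6] handles(33 back) [453.9 351.2]
yellow [320.  99.] 1744 rect [521.8 243. ] [28. 92.] head -21.7 z [30.  34.3]
   handle lateral pct [-13.1  13.7] along [-45.5  45.2] handles(33 back) [491.1 255.2]
green [423. 121.] 1751 rect [489.7 109.6] [28.1 90.4] head 14.9 z [29.1 34.1]
   handle lateral pct [-12.3  13.5] along [-44.6  44.7] handles(33 back) [457.8 101.1]
```

View pics/w2.png

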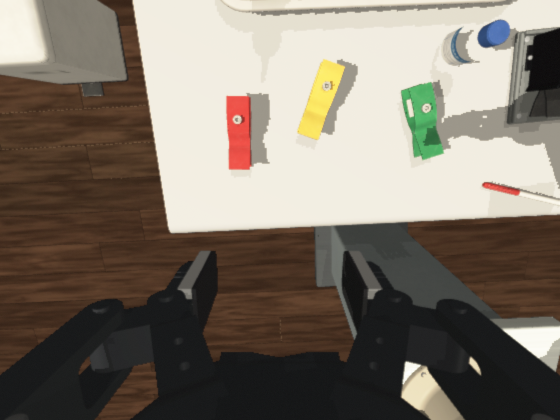

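The wrist view shows red (239,132), yellow (320,99) and green (423,121), each fitted at about 28×92 mm with tops at z≈34, matching the text. The bottle at (480,40) is clear. Grasping red.

Request:
apply_moves:
  targets:
    - [60,[20,45,-20],[0,0,0]]
    - [60,[20.5,52.5,-60],[0,0,0]]
    - [60,[20.5,52.5,-105],[0,0,0]]
    - [60,[20.5,52.5,-150],[0,0,0]]
    - [60,[20.5,52.5,-195],[0,0,0]]
    - [60,[20.5,52.5,-235],[0,0,0]]
    - [60,[20.5,52.5,-265],[0,0,0]]
    - [60,[20.5,52.5,-285],[0,0,0]]
    - [60,[20.5,52.5,-297],[0,0,0]]
    - [60,[20.5,52.5,-297],[0,0,0]]
    - [60,[20.5,52.5,-297],[0,0,0]]
    - [25,[20.5,52.5,-297],[0,0,0]]
    - [22,[20.5,52.5,-297],[0,0,0]]
    - [22,[20.5,52.5,-297],[0,0,0]]
    - [22,[20.5,52.5,-297],[0,0,0]]
    - [22,[20.5,52.5,-297],[0,0,0]]
    - [22,[20.5,52.5,-297],[0,0,0]]
    - [22,[20.5,52.5,-297],[0,0,0]]
  squeeze: 40

```text
time_s: 4.8
eef_pos: [454.0, 352.5, 5.3]
ee_rot: [-0.0, 1.0, -0.025, 0.001]
force: [-1.2, -0.2, 5.7]
grip_width: 0.311
grip_force: 39.0
```

Request:
apply_moves:
  targets:
    - [22,[0,0,40],[0,0,0]]
    - [22,[0,0,90],[0,0,0]]
    - [22,[0,-30,125],[0,0,0]]
    - [22,[0,-75,130],[0,0,2]]
    - [22,[0,-120,130],[0,0,4]]
    - [22,[0,-165,130],[0,0,5.5]]
    - [22,[-5,-210,130],[0,0,5.5]]
    - [22,[-10,-255,130],[0,0,5.5]]
    - [22,[-15,-300,130],[0,0,5.5]]
    - [22,[-20,-345,130],[0,0,5.5]]
    - [22,[-24,-390,130],[0,0,5.5]]
    - [22,[-24,-435,130],[0,0,5.5]]
    - [22,[-24,-478,130],[0,0,5.5]]
    - [22,[-24,-478,130],[0,0,5.5]]
    - [22,[-24,-478,130],[0,0,5.5]]
    - [22,[-24,-478,130],[0,0,5.5]]

```text
time_s: 6.4
eef_pos: [429.4, -124.9, 134.3]
ee_rot: [-0.0, 1.0, 0.023, -0.0]
force: [0.7, 1.2, -0.4]
grip_width: 0.315
grip_force: 39.6
```

```bash
python3 - <<'E'
from seg import *
s=ctrl.sense(); print(s['eef_pos'].round(1),s['ee_rot'].round(4))
im,d,i=look('wrist','w3.png')
for c in R:
    for ce,A,p in comps(im,d,i,c,300):
        print(c,ce.round(),A,np.percentile(p,[2,50,98],axis=0).round(1).tolist())
E
```

```text
[ 429.4 -124.9  134.3] [-2.000e-04  9.997e-01  2.350e-02 -2.000e-04]
red [280.  39.] 6571 [[524.5, -145.5, 14.1], [547.2, -120.0, 60.8], [568.0, -94.9, 63.7]]
red [281. 201.] 15177 [[418.8, -137.4, 150.6], [468.9, -124.0, 159.6], [507.7, -110.5, 163.0]]
red [158. 234.] 521 [[383.8, -38.9, 5.9], [392.6, -15.7, 9.7], [400.3, 8.5, 12.7]]
yellow [384.  39.] 7896 [[527.7, -215.1, 13.4], [551.4, -184.7, 60.5], [575.4, -160.4, 63.5]]
green [494.  40.] 8093 [[530.6, -283.7, 32.1], [553.3, -253.1, 60.3], [574.9, -234.1, 63.4]]
green [ 13. 140.] 1912 [[447.1, 84.9, 3.4], [467.6, 94.7, 11.0], [519.2, 106.2, 31.6]]
```

View pics/w3.png

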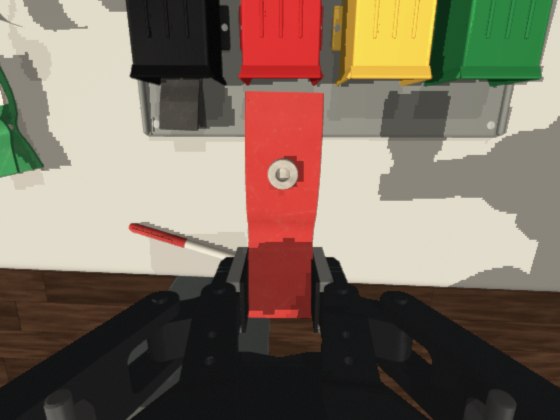

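Red is held straight at (281,201), aimed at the red hood (280,39), jaw tip at x≈508 and level. Descending and inserting.

Request:
apply_moves:
  targets:
    - [22,[0,0,-40],[0,0,0]]
    - [22,[0,0,-80],[0,0,0]]
    - [22,[0,0,-105],[0,0,0]]
    - [22,[0,0,-117],[0,0,0]]
    - [22,[0,0,-117],[0,0,0]]
    - [22,[12,0.5,-117],[0,0,0]]
    - [22,[24,1,-117],[0,0,0]]
    - [22,[36,1.5,-117],[0,0,0]]
    - [22,[48,2,-117],[0,0,0]]
    - [22,[58,2.5,-117],[0,0,0]]
    - [22,[66,3,-117],[0,0,0]]
    - [22,[71,3,-117],[0,0,0]]
    - [22,[71,3,-117],[0,0,0]]

```text
time_s: 7.75
eef_pos: [500.9, -122.7, 17.4]
ee_rot: [0.0, 1.0, 0.023, 0.0]
force: [-0.6, -1.1, -0.4]
grip_width: 0.311
grip_force: 39.5
```

Request:
apply_moves:
  targets:
    - [22,[1,0,-0.5],[0,0,0]]
    - [22,[2,0,-1],[0,0,0]]
    - [22,[3,0,-1.5],[0,0,0]]
    - [22,[4,0,-1.5],[0,0,0]]
    - [22,[4,0,-1.5],[0,0,0]]

```text
time_s: 8.25
eef_pos: [504.6, -122.8, 15.8]
ee_rot: [-0.0, 1.0, 0.023, -0.0]
force: [0.7, -0.1, -0.0]
grip_width: 0.312
grip_force: 39.5
```

Request:
apply_moves:
  targets:
    - [22,[1,0,0],[0,0,0]]
    - [22,[2,0,0],[0,0,0]]
    - [22,[3,0,0],[0,0,0]]
    - [22,[3,0,0],[0,0,0]]

```text
time_s: 8.65
eef_pos: [506.4, -122.7, 15.6]
ee_rot: [-0.0, 1.0, 0.023, -0.002]
force: [-7.1, -2.7, 3.8]
grip_width: 0.319
grip_force: 39.9
```

Contact at the back wall (−7 N), so I'll release and rise.

Request:
apply_moves:
  targets:
    - [40,[-0.5,0,0],[0,0,0]]
    - [52,[-0.5,0,0],[0,0,0]]
    - [52,[-0.5,0,0],[0,0,0]]
    - [52,[-0.5,0,0],[0,0,0]]
    - [52,[-0.5,0,20],[0,0,0]]
    - [52,[-0.5,0,50],[0,0,0]]
    - [52,[-10,0,95],[0,0,0]]
    - [52,[-30,0,135],[0,0,0]]
    - [52,[-50,0,150],[0,0,0]]
    - [52,[-50,0,150],[0,0,0]]
    - [52,[-50,0,150],[0,0,0]]

```text
time_s: 9.75
eef_pos: [457.7, -122.8, 165.7]
ee_rot: [0.0, 1.0, 0.023, 0.0]
force: [-0.2, -0.7, 0.7]
grip_width: 0.608
grip_force: 0.0
```

```bash
cat > chk.py <<'E'
from seg import *
import sys
c=sys.argv[1]
s=ctrl.sense(); print(s['time_s'],s['eef_pos'].round(1),s['ee_rot'].round(4),s['force'].round(1))
im,d,i=look('wrist',sys.argv[2]); P=cloud(d,i); m=(mask(im,c)>0)&(d>0)
p=P[m]; lo=p[(p[:,2]>20)&(p[:,2]<49)&(p[:,0]>470)&(p[:,0]<523)&(p[:,1]<-60)]
print(len(lo),np.percentile(lo,[1,50,99],axis=0).round(1).tolist())
m=(np.abs(P[...,0]-505)<18)&(P[...,1]<-30)&(P[...,1]>-70)&(P[...,2]>20)&(d>0)
print('black handles',np.percentile(P[m],[1,50,99],axis=0).round(1).tolist())
E
python3 chk.py red w4.png
```

```text
9.75 [ 457.7 -122.8  165.7] [1.000e-04 9.997e-01 2.290e-02 2.000e-04] [-0.2 -0.7  0.7]
1187 [[493.7, -136.2, 32.4], [508.3, -122.5, 38.0], [522.7, -108.9, 42.0]]
black handles [[488.6, -64.3, 21.1], [506.6, -48.4, 38.2], [522.7, -33.2, 64.3]]
```

View pics/w4.png

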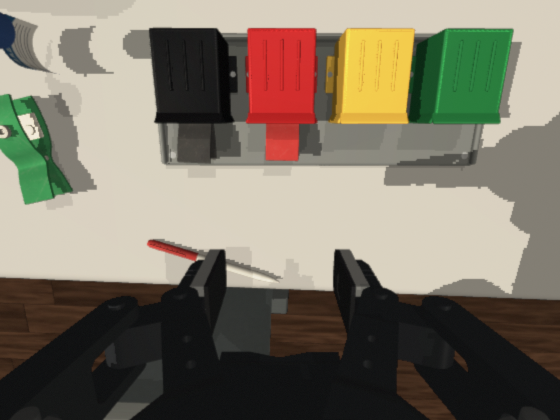

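Red sits home, handle tail at (283,160) in line with the black one, and everything else is undisturbed. Now yellow.

Request:
apply_moves:
  targets:
    - [60,[5,45,0],[0,0,-6]]
    - [60,[10,90,0],[0,0,-12]]
    - [60,[15,135,0],[0,0,-18]]
    - [60,[20,180,0],[0,0,-24.3]]
    - [60,[25,225,0],[0,0,-24.3]]
    - [60,[30,270,0],[0,0,-24.3]]
    - [60,[33.5,315,0],[0,0,-24.3]]
    - [60,[33.5,360,0],[0,0,-24.3]]
    - [60,[33.5,378,-20],[0,0,-24.3]]
    - [60,[33.5,378,-60],[0,0,-24.3]]
    - [60,[33.5,378,-100],[0,0,-24.3]]
    - [60,[33.5,378,-130],[0,0,-24.3]]
    - [60,[33.5,378,-130],[0,0,-24.3]]

```text
time_s: 11.1
eef_pos: [488.5, 254.8, 30.8]
ee_rot: [0.002, 0.982, -0.188, -0.004]
force: [0.5, 0.2, 0.2]
grip_width: 0.701
grip_force: 0.0
```

Request:
apply_moves:
  targets:
    - [60,[0,0,0],[0,0,0]]
    - [60,[0,0,-15],[0,0,0]]
    - [60,[0,0,-25],[0,0,0]]
    - [60,[0,0,-30],[0,0,0]]
    - [60,[0,0,-30],[0,0,0]]
    - [60,[0,0,-30],[0,0,0]]
    - [25,[0,0,-30],[0,0,0]]
    - [22,[0,0,-30],[0,0,0]]
    - [22,[0,0,-30],[0,0,0]]
    - [22,[0,0,-30],[0,0,0]]
    - [22,[0,0,-30],[0,0,0]]
    - [22,[0,0,-30],[0,0,0]]
    - [22,[0,0,-30],[0,0,0]]

```text
time_s: 12.4
eef_pos: [491.3, 255.4, 6.2]
ee_rot: [-0.0, 0.982, -0.188, 0.0]
force: [-1.4, 0.9, 4.6]
grip_width: 0.312
grip_force: 39.4
```

Request:
apply_moves:
  targets:
    - [22,[0,0,40],[0,0,0]]
    - [22,[0,0,90],[0,0,0]]
    - [22,[-20,-20,125],[0,0,4]]
    - [22,[-35,-60,130],[0,0,10]]
    - [22,[-45,-105,130],[0,0,16]]
    - [22,[-58,-150,130],[0,0,22]]
    - [22,[-58,-195,130],[0,0,24.2]]
    - [22,[-58,-240,130],[0,0,24.2]]
    - [22,[-58,-285,130],[0,0,24.2]]
    - [22,[-58,-330,130],[0,0,24.2]]
    - [22,[-58,-375,130],[0,0,24.2]]
    - [22,[-58,-420,130],[0,0,24.2]]
    - [22,[-58,-450.5,130],[0,0,24.2]]
    - [22,[-58,-450.5,130],[0,0,24.2]]
    - [22,[-58,-450.5,130],[0,0,24.2]]
    - [22,[-58,-450.5,130],[0,0,24.2]]
    - [22,[-58,-450.5,130],[0,0,24.2]]

```text
time_s: 14.1
eef_pos: [433.1, -194.2, 135.8]
ee_rot: [-0.0, 1.0, 0.023, -0.0]
force: [-0.6, 0.1, -0.6]
grip_width: 0.312
grip_force: 39.7
```

```bash
python3 - <<'E'
from seg import *
s=ctrl.sense(); print(s['eef_pos'].round(1),s['ee_rot'].round(4))
im,d,i=look('wrist','w5.png')
for ce,A,p in comps(im,d,i,'yellow',300):
    print(ce.round(),A,np.percentile(p,[2,50,98],axis=0).round(1).tolist())
    t=p[p[:,2]>110]
    if len(t)>500: print(cv2.minAreaRect(t[:,:2].astype(np.float32)))
E
```

```text
[ 433.1 -194.2  135.8] [-1.000e-04  9.997e-01  2.290e-02 -1.000e-04]
[281.  40.] 6626 [[527.7, -215.7, 14.0], [551.0, -189.9, 60.8], [572.3, -160.5, 63.7]]
[280. 200.] 15071 [[422.4, -206.4, 151.0], [472.5, -192.7, 160.2], [511.3, -178.8, 163.6]]
((466.0666198730469, -192.7959442138672), (92.43619537353516, 29.546550750732422), 2.617905616760254)
```

Request:
apply_moves:
  targets:
    - [22,[0,0,-40],[0,0,0]]
    - [22,[0,0,-80],[0,0,0]]
    - [22,[0,0,-105],[0,0,0]]
    - [22,[0,0,-117],[0,0,0]]
    - [22,[0,0,-117],[0,0,0]]
    - [22,[12,0,-117],[0,0,0]]
    - [22,[24,0.5,-117],[0,0,0]]
    - [22,[36,1,-117],[0,0,0]]
    - [22,[48,1.5,-117],[0,0,0]]
    - [22,[58,2,-117],[0,0,0]]
    - [22,[66,2.5,-117],[0,0,0]]
    - [22,[71,2.5,-117.5],[0,0,0]]
    - [22,[73,2.5,-118],[0,0,0]]
    - [22,[74,2.5,-118.5],[0,0,0]]
    - [22,[75,2.5,-118.5],[0,0,0]]
    - [22,[75,2.5,-118.5],[0,0,0]]

```text
time_s: 15.75
eef_pos: [507.9, -192.8, 17.3]
ee_rot: [-0.0, 1.0, 0.022, -0.0]
force: [0.0, 0.5, -1.4]
grip_width: 0.313
grip_force: 39.7
```

Request:
apply_moves:
  targets:
    - [22,[1,0,0],[0,0,0]]
    - [22,[2,0,0],[0,0,0]]
    - [22,[2,0,0],[0,0,0]]

```text
time_s: 16.05
eef_pos: [509.7, -192.8, 17.2]
ee_rot: [-0.0, 1.0, 0.022, -0.0]
force: [-3.6, -0.7, 0.4]
grip_width: 0.312
grip_force: 39.8
```

Request:
apply_moves:
  targets:
    - [40,[0,0,0],[0,0,0]]
    - [52,[0,0,0],[0,0,0]]
    - [52,[0,0,0],[0,0,0]]
    - [52,[0,0,0],[0,0,0]]
    - [52,[0,0,20],[0,0,0]]
    - [52,[0,0,50],[0,0,0]]
    - [52,[-10,0,95],[0,0,0]]
    - [52,[-30,0,135],[0,0,0]]
    - [52,[-50,0,150],[0,0,0]]
    - [52,[-50,0,150],[0,0,0]]
    - [52,[-50,0,150],[0,0,0]]

```text
time_s: 17.15
eef_pos: [460.1, -192.8, 167.1]
ee_rot: [0.0, 1.0, 0.022, 0.0]
force: [0.1, 0.3, -0.6]
grip_width: 0.608
grip_force: 0.0
```

```bash
python3 chk.py yellow w6.png; python3 - <<'E'
from seg import *
i=camera_info('top'); im,d=capture('top')
for n in ('top','scene'):
  im,d,i=look(n)
  for ce,A,p in comps(im,d,i,'green'):
    t=p[(p[:,2]>8)&(p[:,2]<45)&(p[:,0]<540)]
    if len(t)>60: print(n,ce.round(),A,cv2.minAreaRect(t[:,:2].astype(np.float32)))
E
```

```text
17.15 [ 460.1 -192.8  167.1] [0.000e+00 9.998e-01 2.190e-02 2.000e-04] [ 0.1  0.3 -0.6]
1067 [[496.6, -206.5, 33.7], [509.7, -192.5, 38.5], [522.7, -179.0, 41.8]]
black handles [[488.5, -64.0, 20.6], [507.2, -49.2, 38.1], [522.8, -33.1, 64.4]]
scene [248. 258.] 351 ((487.0267639160156, 108.18228149414062), (89.86312866210938, 31.687332153320312), 12.319016456604004)
```

Yellow is home. I'll re-measure green from closer before grasping.

Request:
apply_moves:
  targets:
    - [60,[-5,45,20],[0,0,6]]
    - [60,[-10,90,23],[0,0,12]]
    - [60,[-15,135,23],[0,0,12]]
    - [60,[-20,180,23],[0,0,12]]
    - [60,[-30,225,23],[0,0,12]]
    - [60,[-30,270,23],[0,0,12]]
    - [60,[-30,293,23],[0,0,12]]
    - [60,[-30,293,23],[0,0,12]]
    - [60,[-30,293,23],[0,0,12]]
    - [60,[-30,293,23],[0,0,12]]

```text
time_s: 18.35
eef_pos: [430.2, 99.6, 189.9]
ee_rot: [0.0, 0.992, 0.126, -0.0]
force: [-0.3, 0.3, -0.3]
grip_width: 0.7
grip_force: 0.0
```

```bash
python3 -c "
from clamps import *; run('w7.png')"
```

```text
18.35 [430.2  99.6 189.9] [ 0.000e+00  9.920e-01  1.262e-01 -4.000e-04] [-0.04  0.17  1.8  -0.    1.18  1.28]
red [533. 136.] 4850 rect [ 533.6 -105.4] [ 62.6 103.9] head 32.5 z [36.3 44.3]
   handle lateral pct [-20.3  16.3] along [-47.3  51.3] handles(33 back) [ 505.7 -123.1]
green [286. 128.] 2715 rect [489.3 108.8] [26.8 90.2] head 15.1 z [30.2 34.4]
   handle lateral pct [-12.9  13.2] along [-44.7  44.8] handles(33 back) [457.4 100.2]
```

View pics/w7.png

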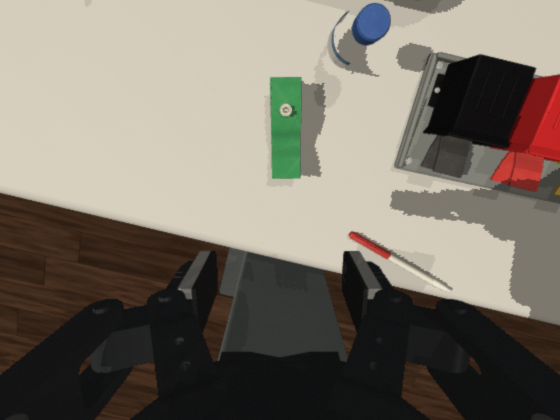

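Green stands alone at (286,128), heading 15.1°, and it is clear of the bottle (372,24). Grasping it.

Request:
apply_moves:
  targets:
    - [60,[20,0.5,-30],[0,0,0.5]]
    - [60,[27,1,-70],[0,0,0.5]]
    - [60,[27,1,-110],[0,0,0.5]]
    - [60,[27,1,-145],[0,0,0.5]]
    - [60,[27,1,-170],[0,0,0.5]]
    - [60,[27,1,-184],[0,0,0.5]]
    - [60,[27,1,-184],[0,0,0.5]]
    - [60,[27,1,-184],[0,0,0.5]]
    - [25,[27,1,-184],[0,0,0.5]]
    - [22,[27,1,-184],[0,0,0.5]]
    - [22,[27,1,-184],[0,0,0.5]]
    - [22,[27,1,-184],[0,0,0.5]]
    - [22,[27,1,-184],[0,0,0.5]]
    - [22,[27,1,-184],[0,0,0.5]]
    - [22,[27,1,-184],[0,0,0.5]]

```text
time_s: 19.9
eef_pos: [457.5, 101.2, 7.1]
ee_rot: [0.0, 0.991, 0.131, 0.001]
force: [-1.8, -0.5, 6.4]
grip_width: 0.312
grip_force: 39.0
```

Request:
apply_moves:
  targets:
    - [22,[0,0,40],[0,0,0]]
    - [22,[0,0,90],[0,0,0]]
    - [22,[-5,-20,125],[0,0,-4]]
    - [22,[-10,-60,130],[0,0,-8]]
    - [22,[-15,-105,130],[0,0,-12.5]]
    - [22,[-21.5,-150,130],[0,0,-12.5]]
    - [22,[-21.5,-195,130],[0,0,-12.5]]
    - [22,[-21.5,-240,130],[0,0,-12.5]]
    - [22,[-21.5,-285,130],[0,0,-12.5]]
    - [22,[-21.5,-330,130],[0,0,-12.5]]
    - [22,[-21.5,-364.5,130],[0,0,-12.5]]
    - [22,[-21.5,-364.5,130],[0,0,-12.5]]
    - [22,[-21.5,-364.5,130],[0,0,-12.5]]
    - [22,[-21.5,-364.5,130],[0,0,-12.5]]

```text
time_s: 21.3
eef_pos: [435.5, -262.3, 136.3]
ee_rot: [-0.0, 1.0, 0.023, -0.0]
force: [0.9, -0.4, -0.6]
grip_width: 0.313
grip_force: 39.6
```

```bash
python3 - <<'E'
from seg import *
s=ctrl.sense(); print(s['eef_pos'].round(1),s['ee_rot'].round(4))
im,d,i=look('wrist','w8.png')
for ce,A,p in comps(im,d,i,'green',300):
    print(ce.round(),A,np.percentile(p,[2,50,98],axis=0).round(1).tolist())
    t=p[p[:,2]>110]
    if len(t)>500: print(cv2.minAreaRect(t[:,:2].astype(np.float32)))
E
```

```text
[ 435.5 -262.3  136.3] [-2.000e-04  9.997e-01  2.260e-02 -1.000e-04]
[284.  39.] 6394 [[530.8, -284.0, 19.7], [553.7, -259.6, 60.8], [574.7, -235.0, 63.8]]
[280. 201.] 14251 [[424.6, -274.2, 150.8], [474.1, -260.9, 159.8], [512.9, -247.4, 163.1]]
((468.0918273925781, -260.87542724609375), (92.44464111328125, 28.507177352905273), 1.7122182846069336)
```

Request:
apply_moves:
  targets:
    - [22,[0,-1,-40],[0,0,0]]
    - [22,[0,-1,-80],[0,0,0]]
    - [22,[0,-1,-105],[0,0,0]]
    - [22,[0,-1,-117],[0,0,0]]
    - [22,[0,-1,-117],[0,0,0]]
    - [22,[12,-0.5,-117],[0,0,0]]
    - [22,[24,0,-117],[0,0,0]]
    - [22,[36,0.5,-117],[0,0,0]]
    - [22,[48,1,-117],[0,0,0]]
    - [22,[58,1.5,-117],[0,0,0]]
    - [22,[66,2,-117],[0,0,0]]
    - [22,[71,2,-117.5],[0,0,0]]
    - [22,[73,2,-118],[0,0,0]]
    - [22,[74,2,-118.5],[0,0,0]]
    - [22,[75,2,-118.5],[0,0,0]]
    - [22,[75,2,-118.5],[0,0,0]]

```text
time_s: 22.95
eef_pos: [510.4, -261.3, 17.8]
ee_rot: [-0.0, 1.0, 0.022, -0.0]
force: [-0.5, -1.0, -0.0]
grip_width: 0.311
grip_force: 39.6
```

Request:
apply_moves:
  targets:
    - [22,[1,0,0],[0,0,0]]
    - [22,[2,0,0],[0,0,0]]
    - [22,[2,0,0],[0,0,0]]

```text
time_s: 23.25
eef_pos: [512.6, -261.3, 17.8]
ee_rot: [0.0, 1.0, 0.022, 0.0]
force: [0.1, -0.2, -0.6]
grip_width: 0.312
grip_force: 39.6
```

Request:
apply_moves:
  targets:
    - [22,[1,0,0],[0,0,0]]
    - [22,[2,0,0],[0,0,0]]
    - [22,[2,0,0],[0,0,0]]

```text
time_s: 23.55
eef_pos: [513.3, -261.2, 17.5]
ee_rot: [-0.001, 1.0, 0.022, -0.002]
force: [-8.3, -1.1, 3.8]
grip_width: 0.308
grip_force: 39.9
```

Contact, so release and rise.

Request:
apply_moves:
  targets:
    - [40,[-0.5,0,0],[0,0,0]]
    - [52,[-0.5,0,0],[0,0,0]]
    - [52,[-0.5,0,0],[0,0,0]]
    - [52,[-0.5,0,0],[0,0,0]]
    - [52,[-0.5,0,20],[0,0,0]]
    - [52,[-0.5,0,50],[0,0,0]]
    - [52,[-10,0,95],[0,0,0]]
    - [52,[-30,0,135],[0,0,0]]
    - [52,[-70,30,180],[0,0,0]]
    - [52,[-70,60,180],[0,0,0]]
    - [52,[-70,60,180],[0,0,0]]
    - [52,[-70,60,180],[0,0,0]]
    - [52,[-70,60,180],[0,0,0]]

```text
time_s: 24.85
eef_pos: [444.7, -201.8, 197.2]
ee_rot: [-0.0, 1.0, 0.022, -0.0]
force: [-0.1, -1.0, -1.0]
grip_width: 0.609
grip_force: 0.0
```

```bash
for c in red yellow green; do python3 chk.py $c w9.png; done
```

```text
24.85 [ 444.7 -201.8  197.2] [-2.000e-04  9.998e-01  2.210e-02 -3.000e-04] [-0.1 -1.  -1. ]
1021 [[493.5, -136.5, 21.9], [508.5, -123.1, 38.0], [522.7, -109.1, 42.1]]
black handles [[488.6, -63.9, 20.9], [507.9, -49.1, 37.9], [522.7, -32.6, 64.4]]
24.9 [ 444.7 -201.9  197.1] [-3.000e-04  9.998e-01  2.190e-02 -4.000e-04] [1.2 0.6 0.1]
900 [[496.7, -206.4, 33.7], [510.1, -192.5, 38.4], [522.8, -178.7, 42.0]]
black handles [[488.5, -64.0, 20.6], [508.1, -49.0, 38.0], [522.7, -33.0, 64.5]]
24.95 [ 444.6 -201.9  197. ] [-4.000e-04  9.998e-01  2.190e-02 -5.000e-04] [ 0.6  0.5 -0.3]
776 [[500.0, -274.5, 34.7], [511.4, -260.9, 38.6], [522.8, -247.3, 42.1]]
black handles [[488.5, -63.8, 20.8], [508.0, -49.1, 38.0], [522.8, -32.8, 64.6]]
```

View pics/w9.png

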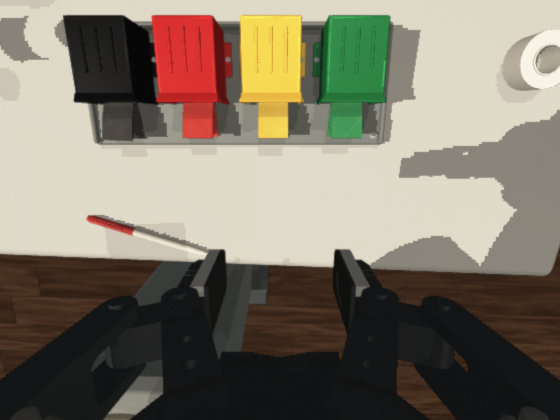

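All the clamps are home: tails at (118,138), (198,136), (273,136) and (346,136), equal and level. The pen hasn't moved and the gripper is clear.

```bash
python3 -c "
from rig import ctrl; print(ctrl.finish_job())"
```

```text
the job is handed in; nothing more can be done
None
```

The red, yellow and green clamps are each pushed against the back wall of their own bay; the black clamp and pen look undisturbed, nothing went near the bottle or tape roll, and the job was handed in at about 25 s (no verdict was shown).

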